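# Spray, tug and hold open the scrap box cover

## Robot

A 7-joint arm with a two-finger parallel gripper is mounted at the origin on the work surface. World frame = base frame: x ahead of the robot, y to its left, z up, the work surface at z = 0. Lengths are in mm, angles in degrees, forces in N, time in s.
With the tool pointing down it reaches from about 425 to 975 mm from the base axis. Payload 16.7 kg.
Tool frame: the origin (TCP) lies midway between the tips of the shut fingers; the grasp point (between the pads) lies 19 mm behind it (r.grip_point_offset is the distance from the TCP to the grasp point, in mm); z points along the fingers, y is the line along which they close (so a half turn about z gives the same grasp; the last joint's range is limited). The gripper opens to 85 mm and grips with 20 to 120 N. Pads are 22 mm wide; open, the fingers measure 114 mm over their backs; the gripper's body (76 mm by 85 mm) begins 54 mm behind the grasp point. The pads swing forward as they close: fully open they stand 13 mm farther back than shut.
Start: joints at [54.918, 24.414, 4.234, 92.017, -1.954, 63.644, -3.845], TCP at [301.322, -603.971, 231.302] pointing down, gripper open.
Joint ranges: [-163.25, 163.25], [-28.42, 122.38], [-70.27, 78.77], [12.13, 141.07], [-58.53, 238.53], [9.26, 117.41], [-156.51, 156.51]. Speed limits (degrees/s): [108.29, 108.29, 136.94, 136.94, 172.46, 172.46, 172.46].

## Interface

Orientations are given as [roll, pitch, yaw] about the fixed x, y, z axes, in that order (R = Rz(yaw) Ry(pitch) Rx(roll)).
In Python, from rig import telemetry, cams, r gives the robot as it stands.
- The arm moves only by the shell command python3 -m inch 'ROWS'. ROWS is JSON, a list of rows, each a list of 3 entries, a list of its own where there are three numbers: the opening, from 0 (shut) to 1 (fully open), then the shift along the tool's x, y, z in m, then the turn about the tool's z in rad. In form: [[grip, [dx, dy, dz], twist], ...]. A call has 1 to 12 rows; each row is the pose to reach, as a shift and turn from the pose commanded when the call began, along the tool's axes at that moment; what a row does not reach only later rows make up. A row lasts 1/10 s, in which the tool goes at most 50 mm and 8.59 degrees, less where a joint would pass 70% of its speed; a pose out of reach is approached as far as the arm can. A call with a gripper value outside its range is refused whole. The fingers move at their own pace and stop on an object; the grip force is fixed at half the most. Time passes only in rows, so rows that repeat a pose let the fingers close. It gives the time, the measured TCP pose, the force, the opening and the grip force at its end, in the units of the state.
- telemetry.get_state(): the state, without advancing time (a new reading comes with each control period).
- cams.read_camera(name): name is "scene" or "top"; returns the picture (400x640x3 uint8, red, green, blue); there is no depth.
- cams.camera_params(name): a dict with "intrinsics" (3x3 intrinsics, pixels), "extrinsics" (4x4, takes a point from world to camera coordinates). Camera axes: x right, y down, z forward; pixel columns grow to the right and rows downward; lengths in mm; the calibration is good to about 2 mm. A picture is of the moment at which its call begins. camera_params takes no time and is no camera call.
- r.sign_off(): hands the job in; it is judged then, once.
The state is a dict: "t": time; "joints": joint angles; "qvel": joint speeds; "joint_torque": joint torques, N m; "position": TCP position; "tool_rot": TCP orientation; "contact_force": force on the tool from outside, world axes, zero at the start; "moment": the same for the moment, N m; "opening": opening from 0.0 (shut) to 1.0 (fully open); "finger_force": force on a finger pad.
Only numpy, scipy, OpenCV 4.12 (cv2) and the standard library are available. Lean on these libraries where they do the work, as an engineer would, in place of code of your own. Each camera call takes 0.05 s, during which the arm holds its last target. There are 200 camera calls.

## Task

The scrap box's slide catch sticks: press the red nozzle cap of the spray can beside it fully down and let it come back up. Then, with the catch still where you found it, tug the box's cover up by its bar handle to learn whether it is caught; if it is, slide the red catch knob to the other end of its slot. Finish while still holding the cover still by its handle, raised about 45 degrees, and do not shift or knock over the loose things around.

Things in the scene. Friction and masses are not known exactly. Their poses are not given: they have to be found in the camera images.
- scrap_box: blue steel scrap box fixed to the bench, 200 (x) x 300 (y) x 100 (z) mm, origin at the centre of its underside; its x axis points from the front (handle side) to the hinge side, y along its long side towards the catch knob and the spray can. It stands at a different place and yaw each time.
- cover (a joint): grey steel cover (206 x 306 x 8 mm, 0.5 to 0.75 kg with its handle and knob) hinged along the box's far (+x) upper edge: angle in rad, 0 shut, grows as the handle side rises; stop at 1.4. It falls shut when let go, from any angle. When the catch holds it, it still rises freely by about 0.033 rad (5 to 6 mm at the handle) and then stops hard; when it is free it keeps rising, with some 3 to 5 N at the handle.
- cover_hinge (a point): a point on the hinge axis of the cover, midway along it; the axis runs along the box's y. It lies 100 mm along the box's x from the box's origin, 100.5 mm up; the handle bar is 165 mm in front of the hinge and 45 mm above it when shut.
- handle: round steel bar handle on the cover, 12 mm thick, 78 mm long along the box's y, turning freely about its own axis between two thin posts; the origin is the bar's centre, 37 mm above the cover's top face. With the cover shut it is at box x -165+100 = -65 mm, y -60 mm, z 145.5 mm. As the cover swings the bar swivels, so it can be pinched from above and the hand need not tilt.
- catch (a joint): slide catch in the cover, position in m: 0 at the end of its slot nearer the handle, 0.030 at the far end (towards box +y and the spray can); it starts 0 to 0.008 and stays where it is left (about 2 N to move). A lug hidden under the cover holds the cover down in one half of this travel (changeover near 0.015) and lets it go in the other. Which half holds is not marked, cannot be seen and differs from time to time.
- knob (a point): the catch's red knob, a block 22 (box x) x 16 (box y) x 34 mm standing on the cover; this point is on its centre line, 14 mm below its top and 22 mm above the cover's top face. With the cover shut it is at box x -65 mm, y 65 mm plus the catch position, z 130.5 mm.
- cap (a joint): sprung red nozzle cap of the spray can: how far it is pressed down, in m, 0 up to 0.006 (bottom). It needs about 1.8 N to start and 6 N at the bottom, and springs back by itself.
- cap_top (a point): centre of the top face of the nozzle cap, a red disc 28 mm across and 20 mm tall with a small white nozzle at its side; 166 mm above the bench when up.
- spray_can: yellow spray can with a black band, 53 mm diameter, held upright in a steel cup screwed to the bench beside the knob end of the box; origin at the centre of its foot, z up.
- flux_jar: amber glass jar with an orange lid, 54 mm diameter, 75 mm tall, stands beside the box on the side away from the spray can; loose bystander, origin at the centre of its underside
- fire_brick: pale soldering brick, 75 x 115 x 50 mm, behind the box; loose bystander, origin at the centre of its underside
- steel_bowl: small steel bowl, 90 mm across, 45 mm tall, behind the box; loose bystander, origin at the centre of its underside
- bench_block: square steel bench block, 70 x 70 x 25 mm, left of the robot's front; loose bystander, origin at the centre of its underside
- ring_cup: white ceramic cup, 70 mm across, 60 mm tall, at the left; loose bystander, origin at the centre of its underside
- stamp_weight: turned brass weight, 48 mm across, 68 mm tall, at the right; loose bystander, origin at the centre of its underside
- whetstone: grey sharpening stone, 50 x 150 x 25 mm, front right; loose bystander, origin at the centre of its underside
Not all that is in view belongs to the job. What is shaped like the spray_can but purple is not meant.

How it is judged (in metres and radians):
On the way, in this order (a step that is already met when the one before it is completed fails the run):
1. the nozzle cap is pressed down (at least 4 mm of its 6 mm) (value of joint cap above 0.004 m), for 0.1 s.
2. the nozzle cap is back up (within 1 mm) (value of joint cap below 0.001 m), for 0.1 s.
3. the cover is tugged up by its handle (at least 0.02 rad) with the catch still in the half where it was found (value of joint cover above 0.02 rad and value of joint catch below 0.012 m and contact force between the fingers and handle above 0.5 N), for 0.1 s.
4. the cover is raised by its handle past 30 degrees (value of joint cover above 0.52 rad and contact force between the fingers and handle above 0.5 N), for 0.1 s.
At the end, for the whole second after the job is handed in: the cover is held still by the fingers on its handle, raised between 0.58 and 1.0 rad (33 to 57 degrees), turning slower than 0.1 rad/s; the nozzle cap is back up within 1 mm (value of joint cover between 0.58 and 1 rad and velocity of joint cover between -0.1 and 0.1 rad/s and contact force between the fingers and handle above 0.5 N and value of joint cap below 0.001 m); the arm keeps its last pose, push and grip.
It fails at once if a loose bystander is moved more than 30 mm or tipped over (distance of any of flux_jar, fire_brick, steel_bowl, bench_block, ring_cup, stamp_weight, whetstone from where it was at the start of the episode above 0.03 m or angle between any of flux_jar, fire_brick, steel_bowl, bench_block, ring_cup, stamp_weight, whetstone's own z axis and vertical above 0.5 rad).
It also fails if it takes over 67 s, if anything falls off the work surface, if the arm or the gripper's body presses on something with over 40 N, if the wrist force passes 120 N, or if a joint passes its speed limit or range.

## Working session

There is one attempt and no reset: what is moved stays moved. The work goes in short steps, Python scripts to look and compute and a shell command to move; the robot and the scene stay as the last step left them, time stands still between calls to the robot, and variables do not carry over. Pictures are saved under pics/ and viewed, at most 10 in all, crops included, and the job is handed in when it is done.

```bash
mkdir -p pics; ls
python3 - <<'E'
from rig import telemetry, cams, r
import cv2
for n in("scene","top"):
    cv2.imwrite(f"pics/{n}0.png",cams.read_camera(n)[:,:,::-1])
    p=cams.camera_params(n);print(n,p["intrinsics"],p["extrinsics"])
s=telemetry.get_state();print(s)
E
```

```text
pics
scene [[391.78302495   0.         324.19560451]
 [  0.         391.78302495 203.78433724]
 [  0.           0.           1.        ]] [[ 7.08416695e-01  7.05773298e-01 -5.46249525e-03 -3.64885512e+02]
 [ 5.48778761e-01 -5.55668076e-01 -6.24559734e-01 -2.17341553e+02]
 [-4.43832917e-01  4.39450841e-01 -7.80957937e-01  1.41435529e+03]
 [ 0.00000000e+00  0.00000000e+00  0.00000000e+00  1.00000000e+00]]
top [[455.46707184   0.         314.26369852]
 [  0.         455.46707184 201.07067315]
 [  0.           0.           1.        ]] [[-2.29978844e-02 -9.99528926e-01 -2.03229854e-02  3.26641368e+01]
 [-9.97754351e-01  2.42267113e-02 -6.24445408e-02  5.14540222e+02]
 [ 6.29074839e-02  1.88412548e-02 -9.97841498e-01  1.27647924e+03]
 [ 0.00000000e+00  0.00000000e+00  0.00000000e+00  1.00000000e+00]]
{'t': 0.1, 'joints': array([54.91985645, 24.44654987,  4.2309703 , 92.04829968, -1.9511221 ,
       63.643559  , -3.84289038]), 'qvel': array([-0.00999559, -0.15406541,  0.05504035, -0.13168952, -0.01981147,
       -0.03109576, -0.10853689]), 'joint_torque': array([ 9.97783412e-03, -9.51521516e+01,  3.77160072e+00, -4.64396203e+01,
        1.95228145e-02,  6.48329777e-03,  6.13680686e-05]), 'position': array([ 301.1408793 , -603.69236581,  230.67687736]), 'tool_rot': array([-1.79934036e+02,  6.84799936e-03,  2.65159024e+01]), 'contact_force': array([ 0.34970854, -0.03265874, -0.1176407 ]), 'moment': array([-0.00515898,  0.02188708,  0.05504065]), 'finger_force': 0.0, 'opening': 1.0009570181733116}
```

View pics/scene0.png

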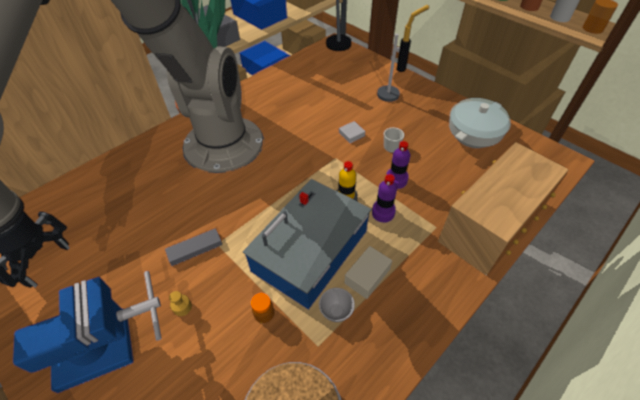

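View pics/top0.png

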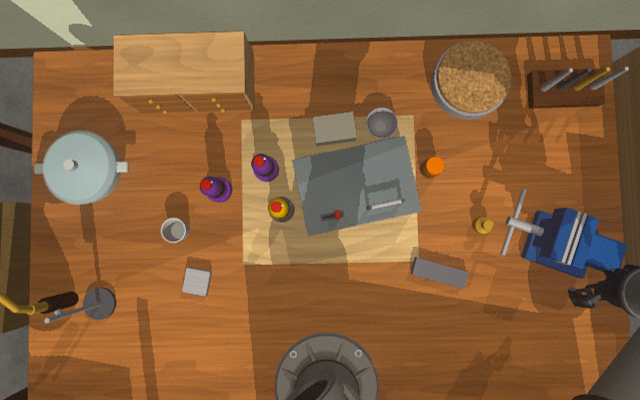

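The scene view shows three red-capped cans: yellow with a black band (top 280,208; scene 347,180), and purple at top 264,165 and top 213,188. Only the yellow one fits the description. The box handle is at top (385,205) and the knob at top (338,215). I'll confirm with an enlarged crop.

Run:
```python
import cv2,numpy as np
a=cv2.imread("pics/top0.png")[125:250,250:430];b=cv2.imread("pics/scene0.png")[150:310,235:415]
a=cv2.resize(a,None,fx=4,fy=4,interpolation=cv2.INTER_CUBIC);cv2.imwrite("pics/ctop.png",a)
b=cv2.resize(b,None,fx=3.6,fy=3.6,interpolation=cv2.INTER_CUBIC);cv2.imwrite("pics/cscene.png",b)
```

```text
(no output)
```

View pics/ctop.png

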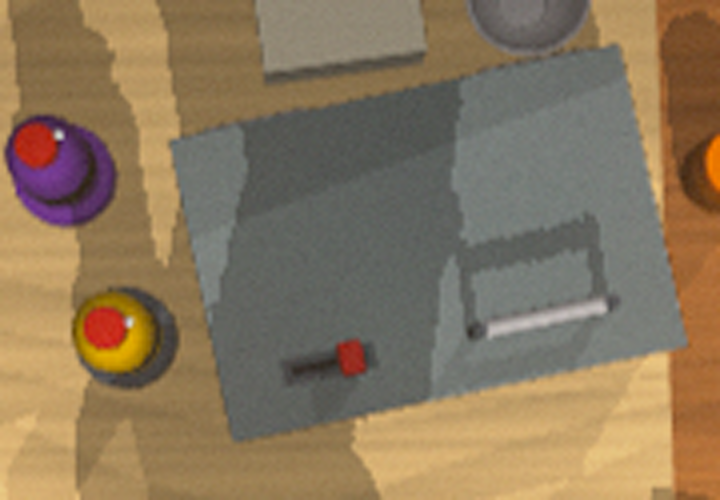

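View pics/cscene.png

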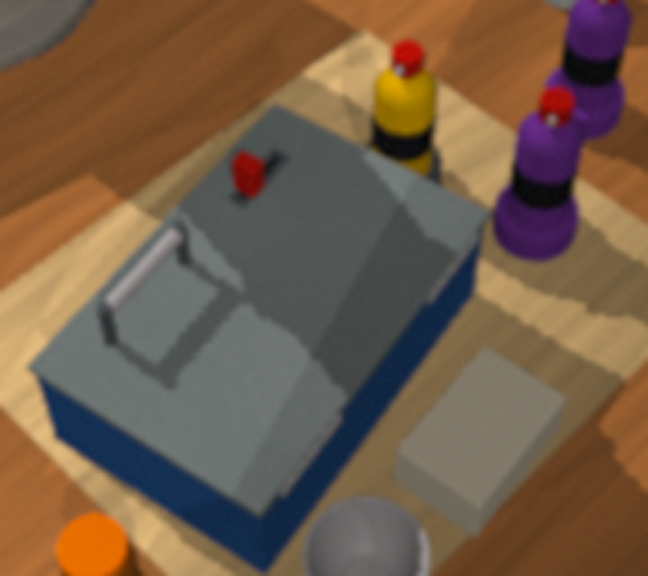

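The crop confirms it: the yellow can with the black band has its cap at top px (276,207). The bar centre is at (387,204) and the knob top at (338,214). Next I fit the box pose.

```bash
cat > h.py <<'E'
import numpy as np, cv2
from scipy.optimize import least_squares
from scipy.spatial.transform import Rotation as R
from rig import telemetry, cams, r
C={n:cams.camera_params(n) for n in("scene","top")}
def proj(n,P):
    K=np.array(C[n]["intrinsics"]);E=np.array(C[n]["extrinsics"])
    c=K@(E[:3,:3]@np.asarray(P,float)+E[:3,3]);return c[:2]/c[2]
def box(p,q):  # box point -> world
    c,s=np.cos(p[2]),np.sin(p[2]);return np.array([p[0]+c*q[0]-s*q[1],p[1]+s*q[0]+c*q[1],q[2]])
def totool(w):  # world vector mm -> tool axes m
    s=telemetry.get_state();return R.from_euler('xyz',s["tool_rot"],degrees=True).inv().apply(w)/1000
E
python3 - <<'E'
from h import *
t=lambda x,y:np.array([(x+.5)/4-.5+250,(y+.5)/4-.5+125]); s=lambda x,y:np.array([(x+.5)/3.6-.5+235,(y+.5)/3.6-.5+150])
z=108.5
L=[("top",t(172,142),(103,153,z)),("top",t(618,46),(103,-153,z)),("top",t(687,346),(-103,-153,z)),("top",t(235,440),(-103,153,z)),("top",t(547,317),(-65,-60,145.5)),
("scene",s(33,368),(-103,-153,z)),("scene",s(277,105),(-103,153,z)),("scene",s(490,213),(103,153,z)),("scene",s(262,513),(103,-153,z)),("scene",s(146,270),(-65,-60,145.5))]
K=[("top",t(351,357),144.5-2),]
def res(p):
    o=[proj(n,box(p,q))-u for n,u,q in L]
    o.append(proj("top",box(p,(-65,65+p[3],144.5)))-t(350,356))
    o.append(proj("scene",box(p,(-65,65+p[3],144.5)))-s(246,158))
    o.append(proj("top",(p[4],p[5],166))-t(104,328)); o.append(proj("scene",(p[4],p[5],166))-s(408,49))
    return np.ravel(o)
f=least_squares(res,[600,-100,0.,4,600,100]);p=f.x
print(p,np.degrees(p[2]));print(f.fun.reshape(-1,2).round(1))
for q in[(-65,-60,145.5),(-65,65+p[3],130.5)]:print(box(p,q))
np.save("p.npy",p)
E
```

```text
[ 5.49649331e+02 -9.18349912e+01  1.88157748e-01  1.41050424e+00
  4.94388665e+02  1.16209057e+02] 10.780644829774939
[[-1.6 -0.9]
 [-0.2 -1.3]
 [ 0.1 -0.4]
 [-1.1  0.7]
 [-1.  -0.6]
 [-2.4 -0.4]
 [-1.  -0.8]
 [ 0.3 -0.3]
 [-0.7  0.8]
 [-0.9  0.5]
 [-0.3  0.1]
 [ 0.2  0.7]
 [-0.5 -0.1]
 [-0.5  0.4]]
[ 497.01951788 -162.93423679  145.5       ]
[473.37449929 -38.75481547 130.5       ]
```

```bash
python3 -m inch '[[0,[0.01,-0.012,0],-0.05],[0,[0.035,-0.04,0],-0.15],[0,[0.065,-0.074,0],-0.27],[0,[0.095,-0.108,0],-0.4],[0,[0.125,-0.142,0],-0.53],[0,[0.155,-0.176,0],-0.66],[0,[0.185,-0.21,0],-0.79],[0,[0.215,-0.244,0],-0.92],[0,[0.245,-0.277,0],-1.04],[0,[0.275,-0.31,0],-1.16],[0,[0.295,-0.333,0],-1.26],[0,[0.305,-0.344,0],-1.296]]'
python3 - <<'E'
from h import *
s=telemetry.get_state();print(s["joints"].round(1),s["position"],s["tool_rot"]);p=np.load("p.npy")
print(totool(np.array([p[4],p[5],195])-s["position"]))
E
```

```text
t: 1.3
position: [420.8, -157.0, 231.4]
tool_rot: [180.0, 0.0, 101.2]
contact_force: [-0.7, -0.4, -0.3]
opening: -0.001
finger_force: 0.0
[ 33.4   4.2 -22.  118.6   1.9  57.5  21.7] [ 420.8315731  -156.9552636   231.41284683] [1.79994126e+02 1.50288477e-02 1.01242996e+02]
[0.25359014 0.12540071 0.03635919]
```

```bash
python3 -m inch '[[0,[0.015,0.008,0],0],[0,[0.045,0.023,0.003],0],[0,[0.08,0.04,0.006],0],[0,[0.115,0.057,0.01],0],[0,[0.15,0.074,0.014],0],[0,[0.185,0.091,0.018],0],[0,[0.215,0.106,0.022],0],[0,[0.24,0.119,0.026],0],[0,[0.251,0.124,0.028],0],[0,[0.2535,0.1255,0.03],0],[0,[0.2535,0.1255,0.03],0],[0,[0.2535,0.1255,0.03],0]]'
python3 - <<'E'
from h import *
s=telemetry.get_state();print(s["joints"].round(1));p=np.load("p.npy")
print(totool(np.array([p[4],p[5],166])-s["position"]))
a=cams.read_camera("top")[150:270,220:380,::-1];b=cams.read_camera("scene")[110:230,270:430,::-1]
cv2.imwrite("pics/cap1.png",cv2.resize(np.vstack([a,b]),None,fx=2.5,fy=2.5,interpolation=cv2.INTER_CUBIC))
E
```

```text
t: 2.5
position: [496.4, 111.0, 201.3]
tool_rot: [-180.0, 0.0, 100.7]
contact_force: [0.1, 0.3, -0.9]
opening: -0.001
finger_force: 0.0
[ 10.2  13.6 -34.3 113.2   9.3  55.9 -17.9]
[ 0.00549808 -0.00103315  0.03530026]
```

View pics/cap1.png

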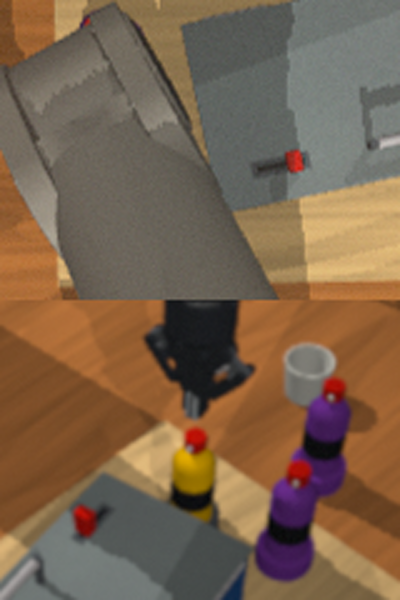

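The fingertip is above the yellow can's cap (scene crop 195,410 over 195,440). Now I press down slowly.

```bash
python3 -m inch '[[0,[0.0055,-0.001,0.005],0],[0,[0.0055,-0.001,0.015],0],[0,[0.0055,-0.001,0.024],0],[0,[0.0055,-0.001,0.03],0],[0,[0.0055,-0.001,0.033],0],[0,[0.0055,-0.001,0.035],0],[0,[0.0055,-0.001,0.0365],0],[0,[0.0055,-0.001,0.0375],0],[0,[0.0055,-0.001,0.0385],0],[0,[0.0055,-0.001,0.0385],0],[0,[0.0055,-0.001,0.0385],0]]'
```

```text
t: 3.7
position: [494.6, 117.7, 163.0]
tool_rot: [180.0, 0.0, 100.8]
contact_force: [-3.6, -0.8, 3.8]
opening: -0.001
finger_force: 1.9
```

Force and depth agree (about 3 mm pressed). I go 3 mm further and then lift.

```bash
python3 -m inch '[[0,[0,0,0.001],0],[0,[0,0,0.002],0],[0,[0,0,0.003],0],[0,[0,0,0.0035],0],[0,[0,0,0.0035],0],[0,[0,0,0.0035],0]]';  python3 -m inch '[[0,[0,0,0],0],[0,[0,0,0],0]]'
```

```text
t: 4.3
position: [494.8, 117.8, 159.9]
tool_rot: [180.0, 0.0, 100.8]
contact_force: [-7.0, -1.7, 17.2]
opening: -0.001
finger_force: 8.2
t: 4.5
position: [494.7, 117.8, 159.9]
tool_rot: [180.0, 0.0, 100.8]
contact_force: [-7.4, -2.4, 16.2]
opening: -0.002
finger_force: 8.2
```

```bash
python3 -m inch '[[0,[0,0,-0.005],0],[0,[0,0,-0.02],0],[0,[0,0,-0.045],0],[0.3,[-0.015,-0.002,-0.06],0],[0.6,[-0.045,-0.008,-0.065],0],[0.6,[-0.08,-0.014,-0.065],0],[0.6,[-0.115,-0.021,-0.065],0],[0.6,[-0.155,-0.028,-0.065],0],[0.6,[-0.195,-0.035,-0.065],0],[0.6,[-0.235,-0.043,-0.065],0],[0.6,[-0.265,-0.048,-0.065],0],[0.6,[-0.276,-0.0503,-0.065],0]]';  python3 -m inch '[[0.6,[0,0,0],0],[0.6,[0,0,0],0]]'
python3 - <<'E'
from h import *
s=telemetry.get_state();p=np.load("p.npy")
print(totool(box(p,(-65,-60,145.5-19))-s["position"]))
a=cams.read_camera("top")[150:270,300:460,::-1];b=cams.read_camera("scene")[150:290,230:390,::-1]
cv2.imwrite("pics/h1.png",cv2.resize(np.vstack([a,b]),None,fx=2.3,fy=2.3,interpolation=cv2.INTER_CUBIC))
E
```

```text
t: 5.7
position: [496.6, -166.2, 225.0]
tool_rot: [180.0, 0.0, 100.6]
contact_force: [0.7, 0.1, 1.0]
opening: 0.596
finger_force: 0.0
t: 5.9
position: [497.0, -161.7, 224.6]
tool_rot: [180.0, -0.0, 100.8]
contact_force: [1.0, -0.4, -0.1]
opening: 0.599
finger_force: 0.0
[-0.00127707 -0.00024149  0.09814865]
```

View pics/h1.png

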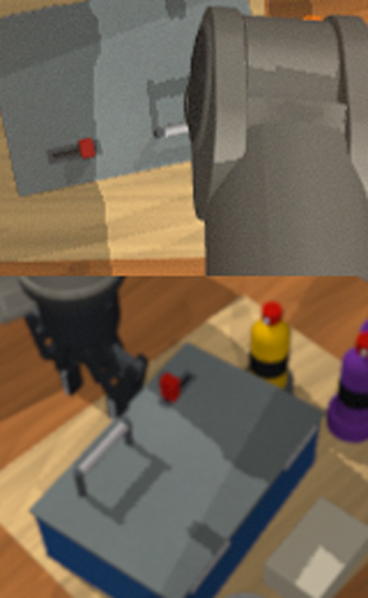

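The open fingers straddle the bar's line from above (scene crop 68,385 / 118,405, bar at 105,445). Descending and closing.

```bash
python3 -m inch '[[0.6,[-0.001,0,0.015],0],[0.6,[-0.001,0,0.04],0],[0.6,[-0.001,0,0.065],0],[0.6,[-0.001,0,0.083],0],[0.6,[-0.001,0,0.093],0],[0.6,[-0.001,0,0.097],0],[0.6,[-0.001,0,0.097],0]]';  python3 -m inch '[[0.4,[0,0,0],0],[0.25,[0,0,0],0],[0.0,[0,0,0],0],[0,[0,0,0],0],[0,[0,0,0],0],[0,[0,0,0],0],[0,[0,0,0],0],[0,[0,0,0],0]]'
```

```text
t: 6.7
position: [497.1, -163.3, 127.5]
tool_rot: [-180.0, -0.0, 100.8]
contact_force: [1.1, -0.2, 0.9]
opening: 0.601
finger_force: 0.0
t: 7.5
position: [497.0, -164.0, 128.0]
tool_rot: [180.0, 0.0, 100.8]
contact_force: [-3.2, 0.5, 8.3]
opening: 0.114
finger_force: 58.5
```

Gripped. Now the tug.

```bash
python3 -m inch '[[0,[0,0,-0.001],0],[0,[0,0,-0.002],0],[0,[0,0,-0.003],0],[0,[0,0,-0.004],0],[0,[0,0,-0.0045],0],[0,[0,0,-0.0045],0],[0,[0,0,-0.0045],0]]';python3 -m inch '[[0,[0,0,-0.001],0],[0,[0,0,-0.002],0],[0,[0,0,-0.003],0],[0,[0,0,-0.003],0],[0,[0,0,-0.003],0]]'
```

```text
t: 8.2
position: [498.0, -163.8, 132.1]
tool_rot: [179.9, 0.0, 100.8]
contact_force: [7.9, 0.2, -7.2]
opening: 0.112
finger_force: 58.4
t: 8.7
position: [498.4, -163.6, 134.2]
tool_rot: [179.8, -0.0, 100.8]
contact_force: [17.7, -2.3, -28.1]
opening: 0.113
finger_force: 58.8
```

```bash
python3 -m inch '[[0,[0,0.001,0],0],[0,[0,0.002,0],0],[0,[0,0.002,0],0],[0,[0,0.002,0],0]]'; python3 -m inch '[[0,[0,0,-0.001],0],[0,[0,0,-0.001],0],[0,[0,0,-0.001],0]]'
```

```text
t: 9.1
position: [498.5, -163.6, 134.1]
tool_rot: [-180.0, -0.0, 100.8]
contact_force: [5.3, -2.4, -17.8]
opening: 0.113
finger_force: 59.9
t: 9.4
position: [498.5, -163.6, 134.4]
tool_rot: [-180.0, -0.1, 100.8]
contact_force: [12.3, -4.7, -31.9]
opening: 0.116
finger_force: 58.6
```

It rises about 6 mm and then stops hard at 14 N per mm, so the cover is caught. I lower it, release, and move to the knob.

```bash
python3 -m inch '[[0,[0,-0.0005,0.002],0],[0,[0,-0.001,0.005],0],[0,[0,-0.002,0.0085],0],[0,[0,-0.002,0.0085],0],[0.3,[0,-0.002,0.0085],0],[0.6,[0,-0.002,0.0085],0],[0.6,[0,-0.002,0.0085],0],[0.6,[0,-0.002,0.0085],0],[0.6,[0,-0.002,-0.01],0],[0.6,[0,-0.002,-0.035],0],[0.6,[0,-0.002,-0.055],0],[0.6,[0,-0.002,-0.06],0]]';  python3 -m inch '[[0.6,[0.01,0,0],0],[0.6,[0.04,0,0],0],[0.6,[0.07,0,0],0],[0.6,[0.1,0,0],0],[0.6,[0.12,0,0],0],[0.6,[0.126,0,0],0],[0.6,[0.126,0,0],0],[0.6,[0.126,0,0],0]]'
python3 - <<'E'
from h import *
s=telemetry.get_state();p=np.load("p.npy")
print(totool(box(p,(-65,65+p[3],117))-s["position"]))
a=cams.read_camera("scene")[120:270,230:400,::-1]
cv2.imwrite("pics/k1.png",cv2.resize(a,None,fx=3.5,fy=3.5,interpolation=cv2.INTER_CUBIC))
E
```

```text
t: 10.6
position: [497.9, -164.0, 197.9]
tool_rot: [179.9, 0.1, 100.8]
contact_force: [0.0, -0.0, 0.0]
opening: 0.598
finger_force: 0.0
t: 11.4
position: [473.3, -40.7, 195.4]
tool_rot: [-180.0, -0.0, 100.7]
contact_force: [-0.7, -0.2, -0.0]
opening: 0.601
finger_force: 0.0
[0.0018772  0.00051821 0.07837106]
```

View pics/k1.png

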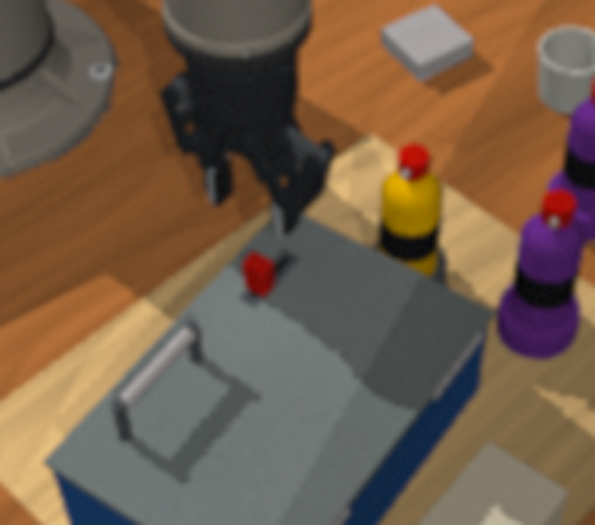

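The fingers (crop 217,190 / 288,225) straddle the knob (258,270) from above. Descend and pinch.

```bash
python3 -m inch '[[0.6,[0.001,0,0.015],0],[0.6,[0.001,0,0.035],0],[0.6,[0.001,0,0.055],0],[0.6,[0.001,0,0.069],0],[0.6,[0.001,0,0.075],0],[0.6,[0.001,0,0.077],0],[0.6,[0.001,0,0.077],0]]';  python3 -m inch '[[0.45,[0,0,0],0],[0.35,[0,0,0],0],[0.2,[0,0,0],0],[0.0,[0,0,0],0],[0,[0,0,0],0],[0,[0,0,0],0],[0,[0,0,0],0]]'
```

```text
t: 12.15
position: [473.5, -39.1, 119.1]
tool_rot: [180.0, -0.0, 100.8]
contact_force: [0.1, 0.5, 1.2]
opening: 0.6
finger_force: 0.0
t: 12.85
position: [473.4, -39.1, 119.5]
tool_rot: [180.0, 0.0, 100.8]
contact_force: [-4.5, -0.1, 9.6]
opening: 0.245
finger_force: 58.3
```

```bash
python3 -m inch '[[0,[0.002,0,0],0],[0,[0.005,0,0],0],[0,[0.009,0,0],0],[0,[0.013,0,0],0],[0,[0.017,0,0],0],[0,[0.021,0,0],0],[0,[0.024,0,0],0],[0,[0.026,0,0],0],[0,[0.027,0,0],0],[0,[0.027,0,0],0]]'; python3 -m inch '[[0,[0.001,0,0],0],[0,[0.002,0,0],0],[0,[0.003,0,0],0],[0,[0.003,0,0],0]]'
```

```text
t: 13.85
position: [468.4, -12.6, 119.5]
tool_rot: [180.0, 0.0, 100.8]
contact_force: [-3.5, -1.2, 9.5]
opening: 0.245
finger_force: 58.3
t: 14.25
position: [467.9, -10.4, 119.5]
tool_rot: [180.0, 0.1, 100.7]
contact_force: [-1.7, -5.2, 8.3]
opening: 0.244
finger_force: 58.3
```

The knob moved 29 mm and met the end stop. I release it and go back to the handle.

```bash
python3 -m inch '[[0,[-0.001,0,0],0],[0.4,[-0.001,0,0],0],[0.6,[-0.001,0,0],0],[0.6,[-0.001,0,0],0],[0.6,[-0.001,0,-0.01],0],[0.6,[-0.001,0,-0.03],0],[0.6,[-0.001,0,-0.055],0],[0.6,[-0.001,0,-0.075],0],[0.6,[-0.001,0,-0.08],0],[0.6,[-0.001,0,-0.08],0]]';  python3 -m inch '[[0.6,[-0.01,0,0],0],[0.6,[-0.04,0,0],0],[0.6,[-0.07,0,0],0],[0.6,[-0.1,0,0],0],[0.6,[-0.13,0,0],0],[0.6,[-0.15,0,0],0],[0.6,[-0.156,0,0],0],[0.6,[-0.156,0,0],0],[0.6,[-0.156,0,0],0]]'
python3 - <<'E'
from h import *
s=telemetry.get_state();print(totool(np.array([497,-164,128])-s["position"]))
a=cams.read_camera("scene")[120:270,230:400,::-1]
cv2.imwrite("pics/k2.png",cv2.resize(a,None,fx=3.5,fy=3.5,interpolation=cv2.INTER_CUBIC))
E
```

```text
t: 15.25
position: [468.2, -10.6, 199.8]
tool_rot: [179.9, 0.0, 100.8]
contact_force: [1.1, 0.1, -0.7]
opening: 0.603
finger_force: 0.0
t: 16.15
position: [496.6, -163.0, 198.3]
tool_rot: [-180.0, -0.0, 100.8]
contact_force: [0.5, 0.7, 0.2]
opening: 0.596
finger_force: 0.0
[-0.00112256  0.00021502  0.07032751]
```

View pics/k2.png

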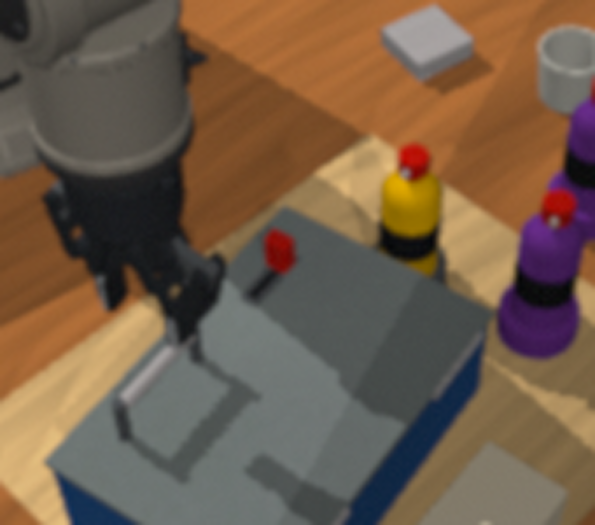

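The knob is now at the far end of its slot (crop 280,250). Gripping the handle again.

```bash
python3 -m inch '[[0.6,[-0.001,0,0.02],0],[0.6,[-0.001,0,0.045],0],[0.6,[-0.001,0,0.062],0],[0.6,[-0.001,0,0.069],0],[0.6,[-0.001,0,0.07],0],[0.4,[-0.001,0,0.07],0],[0.2,[-0.001,0,0.07],0],[0,[-0.001,0,0.07],0],[0,[-0.001,0,0.07],0],[0,[-0.001,0,0.07],0],[0,[-0.001,0,0.07],0]]';  python3 -m inch '[[0,[0,0.0005,-0.002],0],[0,[0,0.0015,-0.005],0],[0,[0,0.003,-0.009],0],[0,[0,0.004,-0.0125],0],[0,[0,0.005,-0.016],0],[0,[0,0.0053,-0.0162],0]]'
```

```text
t: 17.3
position: [497.2, -164.9, 129.7]
tool_rot: [180.0, 0.0, 100.8]
contact_force: [-3.2, -0.3, 8.1]
opening: 0.119
finger_force: 58.5
t: 17.9
position: [502.2, -163.9, 145.4]
tool_rot: [-180.0, 0.0, 100.8]
contact_force: [-5.2, -2.2, -2.4]
opening: 0.117
finger_force: 58.7
```

It rises freely now. I follow the arc to about 0.45, then to 0.78 rad.

```bash
python3 -m inch '[[0,[0,0.0015,-0.004],0],[0,[0,0.0033,-0.008],0],[0,[0,0.0069,-0.0157],0],[0,[0,0.0109,-0.0232],0],[0,[0,0.0154,-0.0306],0],[0,[0,0.0201,-0.0377],0],[0,[0,0.0252,-0.0445],0],[0,[0,0.028,-0.0479],0],[0,[0,0.0307,-0.0511],0],[0,[0,0.0307,-0.0511],0],[0,[0,0.0307,-0.0511],0]]'
```

```text
t: 19.0
position: [532.4, -158.3, 196.8]
tool_rot: [-180.0, 0.0, 100.8]
contact_force: [-6.0, -2.4, 2.3]
opening: 0.117
finger_force: 59.2
```

```bash
python3 -m inch '[[0,[0,0.0029,-0.0032],0],[0,[0,0.0058,-0.0063],0],[0,[0,0.0118,-0.0123],0],[0,[0,0.0182,-0.018],0],[0,[0,0.0249,-0.0234],0],[0,[0,0.0318,-0.0284],0],[0,[0,0.0355,-0.0308],0],[0,[0,0.039,-0.0331],0],[0,[0,0.0412,-0.0344],0],[0,[0,0.0412,-0.0344],0],[0,[0,0.0412,-0.0344],0],[0,[0,0.0412,-0.0344],0]]'; python3 -m inch '[[0,[0,0,0],0],[0,[0,0,0],0],[0,[0,0,0],0],[0,[0,0,0],0],[0,[0,0,0],0]]';python3 - <<'E'
from h import *
a=cams.read_camera("scene")[100:330,200:440,::-1]
cv2.imwrite("pics/end.png",cv2.resize(a,None,fx=2.4,fy=2.4,interpolation=cv2.INTER_CUBIC))
s=telemetry.get_state();print(s["qvel"].round(2))
E
```

```text
t: 20.2
position: [573.3, -150.5, 231.7]
tool_rot: [180.0, 0.0, 100.8]
contact_force: [-6.6, -2.1, 5.3]
opening: 0.115
finger_force: 59.4
t: 20.7
position: [573.3, -150.5, 231.7]
tool_rot: [180.0, 0.0, 100.8]
contact_force: [-6.2, -2.4, 5.7]
opening: 0.115
finger_force: 59.4
[-0.03 -0.05  0.04  0.02  0.06  0.09  0.06]
```

View pics/end.png

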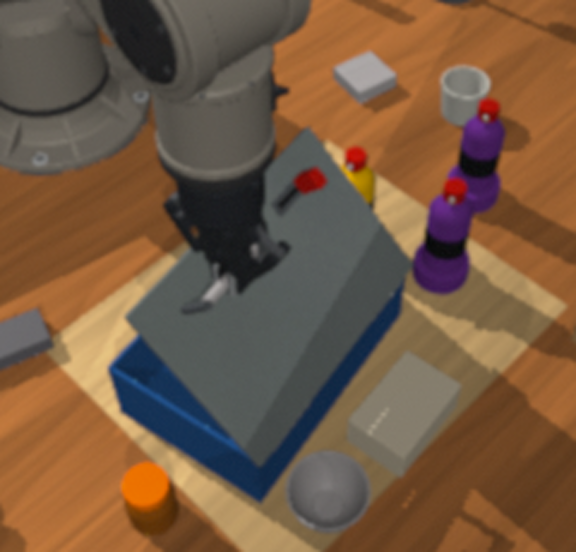

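The picture shows the cover open about 45 degrees with the fingers on the bar (crop 235,280). The bystanders stand in place. Handing in.

```bash
python3 -c "
from rig import r
print(r.sign_off())"
```

```text
the job is handed in; nothing more can be done
None
```

I pressed the yellow can's nozzle cap to the bottom and let it back up, and the tug showed the cover was caught, so I slid the catch knob to the far end. I handed in at about 21 s (limit 67 s), holding the cover still at about 45° with nothing around it visibly moved; the sign-off gave no verdict.

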